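# Lock the sugar caddy into its bay with the cam knob under the riser

### The job

The rolling worktable is about to be wheeled away: stand the sugar caddy in its bay under the front of the little riser shelf, lengthwise and pushed fully home against the back stop. Then turn the cam knob on the shelf's underside counter-clockwise (seen from above) by its lever until the cam grips the caddy firmly against the side rail, snug but never forced, as the ceramic chips, and let go; leave the other things alone.

Things in the scene. Friction and masses are not known exactly. Their poses are not given: they have to be found in the camera images.
- sugar_caddy: White ceramic caddy holding upright paper sachets. Ceramic 52 mm wide (own x), 76 long (own y), 52 high, long sides scooped to 41 mm; sachets reach 71 mm; 0.24 kg. Origin: centre of underside, z up. Starts on the open table; grasp from above across the 52 mm width, pads 10 to 40 mm above the table. Either end may go in first.
- riser: Small fixed shelf: wooden board, underside 90 and top 102 mm above the table, on two steel legs. Origin: on the table right below the knob's axis; x points into the bay, away from the robot, y left. In this frame the board spans x -12 to 100, y -103 to 58 mm. The bay lies between the cam (left) and a 42 mm high rail (right), open to the front, with a back stop whose face is at x = 28 mm.
- bay_home (a point): Where the caddy's origin belongs when it is home, its 76 mm length along the riser's x: on the table, riser frame x -10, y -40 mm. Its front end then sticks out 36 mm in front of the board, for the fingertips to push on. With the knob open it goes in along this line freely. It need not stay on the line: the cam pushes it a few mm right, to the rail.
- rail_front (a point): Front end of the straight face of the right-hand rail at its outermost setting: riser frame x -40, y -74.5 mm, 20 mm up. The real face stands 0 to 6 mm further left, different each time and not told; rubber-backed, it gives only 0.03 mm per newton. From x = -40 to -58 mm it flares outward as a lead-in.
- cam_knob (a joint): Turn of the black knob under the board, vertical axis, rad, 0 (open) to 2.0; grows counter-clockwise from above (lever sweeps from left to right). Starts at 0 to 0.25. Its cam, 8 to 32 mm above the table, reaches 20 + 10*cos(2.9 - q) mm to the right of the axis. It begins to squeeze the caddy on the rail somewhere from 0.95 to 1.65 rad, stiffening within 0.2 rad, and holds when let go.
- knob_post (a point): Upright post, 16 mm thick, top 106 mm above the table, on the end of the knob's lever (lever top 86 mm up), 88 mm from its axis; this point is on its axis, 95 mm up. At value q it lies 0.96 - q rad left of the riser's -x, seen from the knob's axis. A free turn takes 1 to 2 N at the post; as the cam squeezes, each newton more adds 4 to 6 N on the caddy. 6 N is snug, over 10 N is forcing.
- glass_stopper: Small glass stopper, 29 mm wide, 40 mm high; bystander. Origin: centre of its underside.
- probe_thermometer: Pocket dial thermometer with a 140 mm probe lying on the table; bystander. Origin: centre of its underside.
- tape_roll: White ribbon spool, 58 mm across, 18 mm high, lying flat; bystander. Origin: centre of its underside.
- cutter_star: Tin star cookie cutter, 62 mm across, 23 mm high; bystander. Origin: centre of its underside.
Not all that is in view belongs to the job. There is more than one size of the sugar_caddy; the one meant has the size given above.

How it is judged:
By the outcome, as a careful person would: the job done as asked, in the order asked, and still so for the second after the job is handed in, with the robot touching nothing.
It also fails if it takes over 72 s, if anything falls off the work surface, if the arm or the gripper's body presses on something with over 40 N, if the wrist force passes 120 N, or if a joint passes its speed limit or range.

### The arm

A 6-joint arm with a two-finger parallel gripper is mounted at the origin on a cart in front of the work surface, level with it; the furniture and walls round the work are solid. World frame = base frame: x ahead of the robot, y to its left, z up, the work surface at z = 0. Lengths are in mm, angles in rad, forces in N, time in s.
With the tool pointing down it reaches from about 350 to 775 mm from the base axis. Payload 7.3 kg.
Tool frame: the origin (TCP) lies at the very end of the fingers, on their centre line; the grasp point (between the pads) lies 19 mm behind it; z points along the fingers, y is the line along which they close (so a half turn about z gives the same grasp; the last joint's range is limited). The gripper opens to 92 mm and grips with 3 to 60 N. Pads are 19 mm wide; open, the fingers measure 130 mm over their backs; the gripper's body (75 mm by 190 mm) begins 47 mm behind the grasp point.
Start: joints at [-1.358, 0.342, 1.524, -0, 1.275, -0.146], TCP at [184.377, -491.579, 226.741] pointing down, gripper open.
Joint ranges: [-2.53, 2.53], [-0.77, 2.02], [0.04, 2.7], [-1, 4.14], [0.28, 2.66], [-3.11, 3.11]. Speed limits (rad/s): [2.57, 2.57, 3.14, 3.14, 3.14, 3.14].

### API

Orientations are given as [roll, pitch, yaw] about the fixed x, y, z axes, in that order (R = Rz(yaw) Ry(pitch) Rx(roll)).
In Python, from plant import * gives the robot as it stands.
- The arm moves only by the tool arm_command, never from a script. Its arguments are lists of equal length, an entry for each row: "gripper": the finger opening in mm, from 0 to 91.8; "dp": the shift along the tool's x, y, z in units of 25 mm (1.0 is 25 mm), a list of three; "twist": the turn about the tool's z in units of 5 degrees (1.0 is 5 degrees). A call has exactly 5 rows; each row shifts and turns the commanded pose from where the row before left it, along the tool's axes as they then stand; what a row does not reach is not made up. A row lasts 1/8 s, in which the tool goes at most 62.5 mm and 10.7 degrees, less where a joint would pass 70% of its speed; a pose out of reach is approached as far as the arm can. A call is refused whole if a number of a shift passes 1 or a number of a turn 1, either way. A call with a gripper value outside its range is refused whole. The fingers move at their own pace and stop on an object; the grip force is fixed at half the most. Time passes only in rows, so rows that do not move let the fingers close, or fill a call up. It gives the time, the measured TCP pose, the force, the opening and the grip force at its end, in the units of the state.
- get_obs(): the state, without advancing time (a new reading comes with each control period).
- capture(name): name is "side" or "top" or "wrist"; returns the picture (384x512x3 uint8, red, green, blue); there is no depth.
- get_calibration(name): a dict with "mtx" (3x3 intrinsics, pixels), "position" and "attitude" of the camera in the world; the wrist camera has in their place "mount" (4x4, takes a point from camera to tool coordinates, whose origin is the TCP and whose axes are the flange's). Camera axes: x right, y down, z forward; pixel columns grow to the right and rows downward; lengths in mm; the calibration is good to about 2 mm. A picture is of the moment at which its call begins: read the wrist's pose just before it. get_calibration takes no time and is no camera call.
- close_job(): hands the job in; it is judged then, once.
The state is a dict: "time": time; "joint_positions": joint angles; "dq": joint speeds; "tau": joint torques, N m; "tool_pos": TCP position; "tcp_rot": TCP orientation; "contact_force": force on the tool from outside, world axes, zero at the start; "moment": the same for the moment, N m; "grip_width": finger opening in mm; "finger_force": force on a finger pad.
Only numpy, scipy, OpenCV 4.12 (cv2) and the standard library are available. Lean on these libraries where they do the work, as an engineer would, in place of code of your own. Each camera call takes 0.05 s, during which the arm holds its last target. There are 200 camera calls.

## Working session

There is one attempt and no reset: what is moved stays moved. The work goes in short steps, Python scripts to look and compute and a tool call to move; the robot and the scene stay as the last step left them, time stands still between calls to the robot, and variables do not carry over. Pictures are saved under pics/ and viewed, at most 10 in all, crops included, and the job is handed in when it is done.

Besides the shell and the picture viewer there is one more tool, called after "Request:" by a JSON object that holds its "op" and its "data", one argument or row to a line. arm_command: Moves the arm, as the interface text tells. Its arguments: {"type":"object","properties":{"gripper":{"type":"array"},"dp":{"type":"array"},"twist":{"type":"array"}},"required":["gripper","dp","twist"]}

```bash
ls; mkdir -p pics
python3 - <<'E'
from plant import *
import cv2,numpy as np
o=get_obs();print(o)
for n in("side","top"):
    cv2.imwrite(f"pics/{n}0.png",cv2.cvtColor(capture(n),cv2.COLOR_RGB2BGR));print(n,get_calibration(n))
print(get_calibration("wrist"))
a=[cv2.imread(f"pics/{n}0.png") for n in("top","side")]
E
```

```text
pics
{'time': 0.0, 'joint_positions': array([-1.35799547e+00,  3.42694250e-01,  1.52501279e+00,  7.66361927e-06,
        1.27541612e+00, -1.45959018e-01]), 'dq': array([-0.00017718, -0.00191364,  0.00150961,  0.00186037, -0.00027894,
        0.00063436]), 'tau': array([ 1.06195031e-05, -4.31236482e+01, -2.44225019e+01,  7.16396095e-02,
        5.57000900e-02, -1.38256519e-04]), 'tool_pos': array([ 184.28999437, -491.1527248 ,  226.06122748]), 'tcp_rot': array([-3.14007949e+00, -2.29849233e-04,  3.58757466e-01]), 'contact_force': array([ 0.28060172,  1.00532967, -0.14075862]), 'moment': array([ 0.01003062,  0.00788221, -0.04509508]), 'finger_force': 0.0, 'grip_width': 91.6361292802609}
side {'mtx': array([[381.67201732,   0.        , 256.90399956],
       [  0.        , 381.67201732, 186.90968348],
       [  0.        ,   0.        ,   1.        ]]), 'position': array([ 373.16564587, -745.90919174,  511.60441385]), 'attitude': array([-2.07071041,  0.01755963, -0.2280789 ])}
top {'mtx': array([[428.07195825,   0.        , 256.32294577],
       [  0.        , 428.07195825, 185.38454146],
       [  0.        ,   0.        ,   1.        ]]), 'position': array([ 336.94100048,   28.63672141, 1012.49199192]), 'attitude': array([-2.93303081e+00, -9.44309120e-05, -1.56847413e+00])}
{'mtx': array([[307.70193098,   0.        , 254.10206558],
       [  0.        , 307.70193098, 196.85402347],
       [  0.        ,   0.        ,   1.        ]]), 'mount': array([[ 1.01806896e-03, -9.57339858e-01, -2.88962559e-01,
         7.82152547e+01],
       [ 9.99998997e-01,  6.90250398e-04,  1.23636681e-03,
         3.46243725e-01],
       [-9.84166702e-04, -2.88963528e-01,  9.57339600e-01,
        -1.57741895e+02],
       [ 0.00000000e+00,  0.00000000e+00,  0.00000000e+00,
         1.00000000e+00]])}
```

View pics/top0.png

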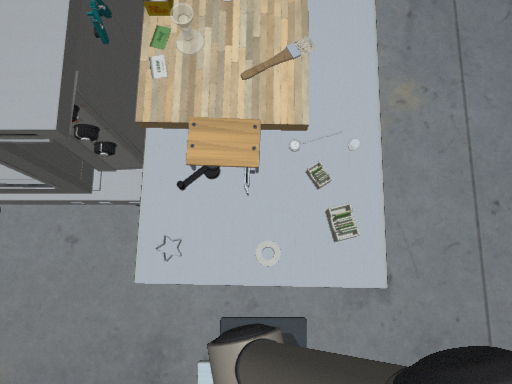

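View pics/side0.png

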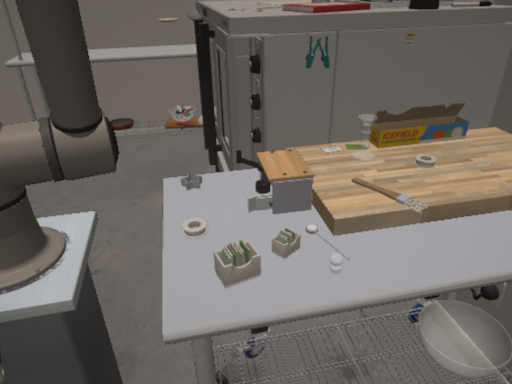

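The top view shows two caddies, a small one at (319,175) and a large one at (343,223). The riser board is at about (225,142), with the knob at (212,172) and the post at (181,185). I'll measure them.

```bash
cat > h.py <<'E'
import cv2,numpy as np
from scipy.spatial.transform import Rotation as Ro
from plant import *
def cam(n,o=None):
    c=get_calibration(n)
    if n=="wrist":
        T=np.eye(4);T[:3,:3]=Ro.from_euler('xyz',o['tcp_rot']).as_matrix();T[:3,3]=o['tool_pos']
        M=T@c['mount'];return c['mtx'],M[:3,:3],M[:3,3]
    return c['mtx'],Ro.from_euler('xyz',c['attitude']).as_matrix(),np.array(c['position'])
def pt(C,uv,z):
    K,R,p=C;uv=np.atleast_2d(uv).astype(float)
    d=(R@np.linalg.inv(K)@np.c_[uv,np.ones(len(uv))].T).T
    return p+d*((z-p[2])/d[:,2])[:,None]
def px(C,P):
    K,R,p=C;q=(K@(R.T@(np.atleast_2d(P)-p).T)).T
    return q[:,:2]/q[:,2:]
E
python3 - <<'E'
from h import *
C=cam("top");im=cv2.imread("pics/top0.png");hsv=cv2.cvtColor(im,cv2.COLOR_BGR2HSV)
print(hsv[145,225],hsv[180,350],hsv[223,333],hsv[100,200])
a=im[110:200,165:285];b=im[155:245,285:405-0]
v=cv2.resize(np.hstack([a,b[:,:90]]),None,fx=3.8,fy=3.8,interpolation=cv2.INTER_CUBIC);cv2.imwrite("pics/crop.png",v);print(v.shape)
m=cv2.inRange(hsv,(5,60,60),(30,255,255));m[:114]=0;m[:,262:]=0;m[170:]=0;m[:,:184]=0;m=cv2.morphologyEx(m,cv2.MORPH_OPEN,np.ones((5,5)))
c=max(cv2.findContours(m,0,1)[0],key=cv2.contourArea);bx=cv2.boxPoints(cv2.minAreaRect(c));print(cv2.boundingRect(c),bx);print(pt(C,bx,102))
# caddies: differ from table colour
t=np.median(im[180:280,280:320].reshape(-1,3),0);d=np.abs(im.astype(int)-t).max(2)
m=(d>14).astype(np.uint8)*255;
for x0,y0,x1,y1 in((300,158,336,196),(320,198,368,248)):
    mm=np.zeros_like(m);mm[y0:y1,x0:x1]=m[y0:y1,x0:x1];mm=cv2.morphologyEx(mm,cv2.MORPH_CLOSE,np.ones((3,3)))
    c=max(cv2.findContours(mm,0,1)[0],key=cv2.contourArea);r=cv2.minAreaRect(c);bx=cv2.boxPoints(r);P=pt(C,bx,45);print(r,P.mean(0),np.linalg.norm(np.diff(P,axis=0),axis=1),P)
E
```

```text
[ 18 116 187] [104  23 185] [ 26  10 178] [ 19  70 196]
(342, 798, 3)
(184, 114, 76, 53) [[184. 114.]
 [259. 114.]
 [259. 166.]
 [184. 166.]]
[[693.68791947 192.36448619 102.        ]
 [694.08667174  23.34705259 102.        ]
 [573.14407684  23.22280394 102.        ]
 [572.7577401  187.85301666 102.        ]]
((318.2718200683594, 174.959716796875), (24.331188201904297, 18.67848777770996), 55.00797653198242) [ 566.93321263 -114.74894396   45.        ] [44.62163199 56.91761897 44.17105309] [[ 577.72849008  -81.03647137   45.        ]
 [ 603.62549636 -117.37426309   45.        ]
 [ 555.8844864  -148.36476675   45.        ]
 [ 530.49437769 -112.22027463   45.        ]]
((341.7559509277344, 222.1283416748047), (35.244483947753906, 27.348176956176758), 74.35775756835938) [ 457.26940581 -165.00194787   45.        ] [63.26762128 79.63072919 62.22290538] [[ 487.2958289  -125.28882079   45.        ]
 [ 504.51530457 -186.1680583    45.        ]
 [ 426.96483086 -204.25056527   45.        ]
 [ 410.3016589  -144.30034713   45.        ]]
```

View pics/crop.png

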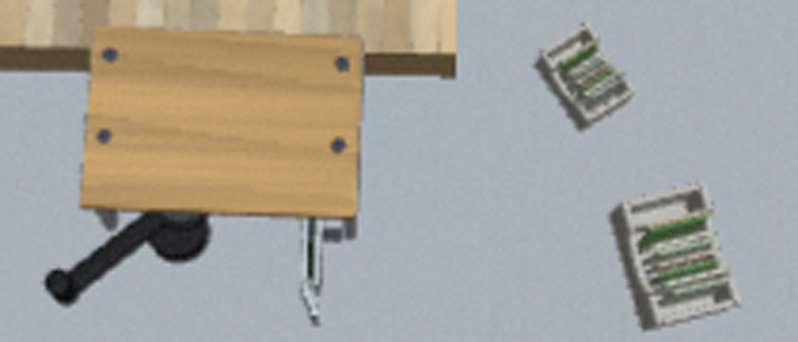

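The crop shows the riser with its lever post at crop (62,283) and its rail tip at (315,322). It also shows both caddies. The candidates are the small caddy at (319,175), about 40x55 mm, and the large one at (343,223), about 50x75 mm. The large one fits 52x76, so I'll take that.

Run:
```python
from h import *
C=cam("top")
L=lambda a:np.array(a)/3.8+[165,110]
Rr=lambda a:(np.array(a)-[456,0])/3.8+[285,155]
B=pt(C,L([(93,28),(363,38),(355,216),(82,207)]),102)[:,:2]
M=np.array([(100,58),(100,-103),(-12,-103),(-12,58)])
def fit(A,B):
    a,b=A.mean(0),B.mean(0);z=((B-b)@[1,1j])@np.conj((A-a)@[1,1j]);t=np.angle(z);R=np.array([[np.cos(t),-np.sin(t)],[np.sin(t),np.cos(t)]]);return t,b-R@a,R
t,o,R=fit(M,B);print("riser",t,o,(R@M.T).T+o-B)
print("home",o+R@[-10,-40],"rail",o+R@[-40,-74.5])
p=pt(C,L((62,283)),106)[0,:2];q=R.T@(p-o);print("post",p,q,np.hypot(*q),0.96-np.arctan2(q[1],-q[0]))
c=pt(C,Rr([(622,203),(702,185),(738,300),(645,330)]),52)[:,:2];M2=np.array([(-38,26),(-38,-26),(38,-26),(38,26)])*[-1,1]
t2,o2,R2=fit(M2,c);print("caddy",t2,o2,(R2@M2.T).T+o2-c)
```

```text
riser -0.03375752427008729 [585.02588324 125.58783074] [[ 1.2379445   0.42855123]
 [ 1.68067488 -0.63180745]
 [-1.67779804 -1.43963572]
 [-1.24082133  1.64289194]]
home [573.68153603  85.94813111] rail [542.53421456  52.48032023]
post [530.42579964 191.42588856] [-56.79108397  63.95773423] 85.53256097319851 0.1153196592363065
caddy 0.2240253190705491 [ 456.71441811 -166.63056154] [[ 0.78206234  2.35880767]
 [ 1.34034977 -0.13404039]
 [-4.14126223  1.25809987]
 [ 2.01885012 -3.48286715]]
```

Request:
{"op": "arm_command", "data": {
  "gripper": [80,80,80,80,80],
  "dp": [
    [0.99,-0.6,0],
    [0.99,-0.6,0],
    [0.99,-0.6,0],
    [0.99,-0.6,0],
    [0.99,-0.6,0]
  ],
  "twist": [0,0,0,0,0]
}}

```text
time: 0.72
tool_pos: [274.3, -376.9, 226.4]
tcp_rot: [-3.141, 0.0, 0.359]
contact_force: [0.3, 0.0, -1.8]
grip_width: 79.8
finger_force: 0.0
```

Request:
{"op": "arm_command", "data": {
  "gripper": [80,80,80,80,80],
  "dp": [
    [0.99,-0.6,0],
    [0.99,-0.6,0],
    [0.99,-0.6,0],
    [0.99,-0.6,0],
    [0.99,-0.6,0]
  ],
  "twist": [0,0,0,0,0]
}}

```text
time: 1.35
tool_pos: [363.8, -263.3, 226.5]
tcp_rot: [-3.141, 0.0, 0.359]
contact_force: [0.2, 0.3, 0.0]
grip_width: 80.0
finger_force: 0.0
```

Request:
{"op": "arm_command", "data": {
  "gripper": [80,80,80,80,80],
  "dp": [
    [0.99,-0.6,0],
    [0.99,-0.6,0],
    [0.99,-0.6,0],
    [0.99,-0.6,0],
    [0,0,0]
  ],
  "twist": [0,0,0,0,0.54]
}}

```text
time: 1.98
tool_pos: [435.7, -171.7, 226.3]
tcp_rot: [-3.141, 0.0, 0.313]
contact_force: [1.0, -0.4, -0.5]
grip_width: 79.7
finger_force: 0.0
```

Request:
{"op": "arm_command", "data": {
  "gripper": [80,80,80,80,80],
  "dp": [
    [0,0,0],
    [0,0,0],
    [0,0,0],
    [0,0,0],
    [0,0,0]
  ],
  "twist": [1,0,0,0,0]
}}

```text
time: 2.6
tool_pos: [435.0, -173.3, 226.7]
tcp_rot: [3.142, -0.0, 0.225]
contact_force: [1.0, -0.3, -0.4]
grip_width: 79.8
finger_force: 0.0
```

Run:
```python
from h import *
o=get_obs();print(o['time'],o['tool_pos'],o['tcp_rot']);im=capture("wrist")[:,:,::-1].copy();np.save("w1.npy",im)
C=cam("wrist",o);print(px(C,[(456.7,-166.6,52),(542,52,42),(530,191,106),(437,-171,27)]))
cv2.imwrite("pics/w1.png",cv2.resize(im,(768,576)))
```

```text
2.6 [ 435.03019423 -173.34069884  226.72779993] [ 3.14151664e+00 -2.80429858e-05  2.24683392e-01]
[[ 251.81415702  157.50211918]
 [  56.28250858   23.64987965]
 [-177.40358857  -25.08581871]
 [ 251.87573571  170.94770485]]
```

View pics/w1.png

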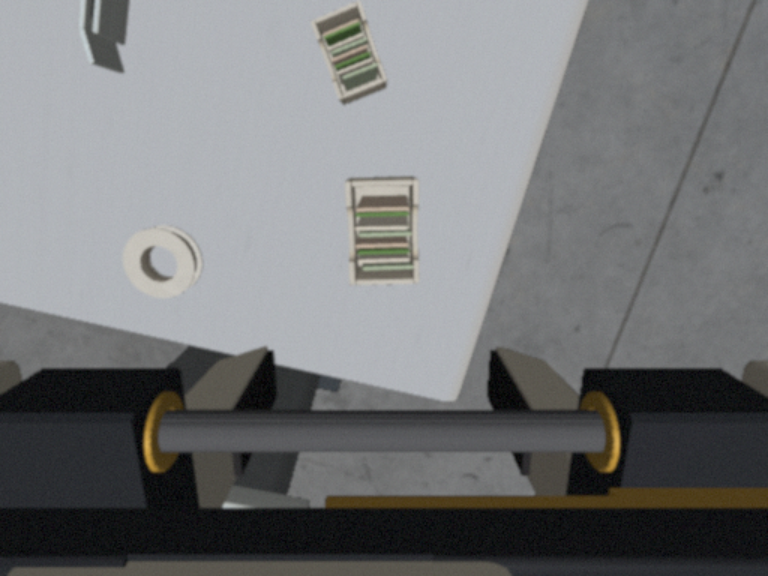

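The wrist view shows the large caddy aligned with the tool, with its rim corners at about (347,180), (418,180), (418,283) and (350,283) in view px. The small caddy is ahead at (350,55).

Run:
```python
from h import *
o=get_obs();C=cam("wrist",o);P=pt(C,np.array([(347,180),(418,180),(418,284),(349,284)])/1.5,52)[:,:2]
print(P,np.linalg.norm(np.diff(P,axis=0),axis=1),P.mean(0))
y=o['tcp_rot'][2];Q=(P-o['tool_pos'][:2])@np.array([[np.cos(y),np.sin(y)],[np.sin(y),-np.cos(y)]]);print(Q,Q.mean(0))
```

```text
[[ 490.47676197 -136.86436231]
 [ 501.58767452 -185.28036072]
 [ 428.43674994 -203.85721771]
 [ 416.92284188 -153.62636342]] [49.67455365 75.47289171 51.53356966] [ 459.35600708 -169.90707604]
[[ 62.18045741 -23.19065754]
 [ 62.22835983  26.48387301]
 [-13.22265708  28.30085723]
 [-13.25920109 -23.23269947]] [24.48173977  2.09034331]
```

Request:
{"op": "arm_command", "data": {
  "gripper": [80,80,80,80,80],
  "dp": [
    [0.18,0.08,1],
    [0,0,1],
    [0,0,1],
    [0,0,1],
    [0,0,1]
  ],
  "twist": [0,0,0,0,0]
}}

```text
time: 3.28
tool_pos: [440.0, -174.3, 101.0]
tcp_rot: [3.141, -0.0, 0.225]
contact_force: [0.7, 0.2, 0.2]
grip_width: 80.1
finger_force: 0.0
```

Request:
{"op": "arm_command", "data": {
  "gripper": [80,80,80,80,80],
  "dp": [
    [0,0,1],
    [0,0,1],
    [0,0,1],
    [0,0,0.72],
    [0,0,0]
  ],
  "twist": [0,0,0,0,0]
}}

```text
time: 3.9
tool_pos: [439.2, -173.9, 7.7]
tcp_rot: [-3.14, 0.002, 0.225]
contact_force: [0.6, 0.1, -0.0]
grip_width: 80.0
finger_force: 0.0
```

Request:
{"op": "arm_command", "data": {
  "gripper": [45,45,45,45,45],
  "dp": [
    [0,0,0],
    [0,0,0],
    [0,0,0],
    [0,0,0],
    [0,0,0]
  ],
  "twist": [0,0,0,0,0]
}}

```text
time: 4.53
tool_pos: [440.1, -174.3, 9.3]
tcp_rot: [3.141, -0.001, 0.225]
contact_force: [-1.1, 0.2, 6.4]
grip_width: 52.2
finger_force: 29.8
```

Request:
{"op": "arm_command", "data": {
  "gripper": [45,45,45,45,45],
  "dp": [
    [0,0,-0.5],
    [0,0,-1],
    [0,0,-1],
    [0,0,-1],
    [0,0,-0.5]
  ],
  "twist": [0,0,0,0,0]
}}

```text
time: 5.15
tool_pos: [440.2, -174.4, 110.2]
tcp_rot: [3.14, -0.001, 0.224]
contact_force: [0.6, -0.0, -1.9]
grip_width: 52.4
finger_force: 29.8
```

Request:
{"op": "arm_command", "data": {
  "gripper": [45,45,45,45,45],
  "dp": [
    [0.19,-0.5,0],
    [0.37,-1,0],
    [0.37,-1,0],
    [0.37,-1,0],
    [0.37,-1,0]
  ],
  "twist": [0,0,0,0,0]
}}

```text
time: 5.78
tool_pos: [454.7, -53.4, 107.5]
tcp_rot: [-3.14, 0.002, 0.225]
contact_force: [0.3, 0.5, -1.9]
grip_width: 52.0
finger_force: 29.8
```

Request:
{"op": "arm_command", "data": {
  "gripper": [45,45,45,45,45],
  "dp": [
    [0.37,-1,0],
    [0.37,-1,0],
    [0.37,-1,0],
    [0.37,-1,0],
    [0.37,-1,0]
  ],
  "twist": [0,0,0,0,0]
}}

```text
time: 6.4
tool_pos: [471.7, 78.6, 107.5]
tcp_rot: [-3.141, 0.003, 0.225]
contact_force: [0.5, 0.3, -1.9]
grip_width: 52.1
finger_force: 29.8
```

Request:
{"op": "arm_command", "data": {
  "gripper": [45,45,45,45,45],
  "dp": [
    [0.19,-0.5,0],
    [0,0,0],
    [0,0,0],
    [0,0,0],
    [0,0,0]
  ],
  "twist": [0,1,1,0.97,0]
}}

```text
time: 7.02
tool_pos: [474.1, 90.1, 108.1]
tcp_rot: [3.141, 0.001, -0.034]
contact_force: [0.4, 0.1, -2.4]
grip_width: 51.9
finger_force: 29.8
```

Run:
```python
from h import *
o=get_obs();print(o['time'],o['tool_pos'],o['tcp_rot'],o['contact_force'],o['grip_width']);im=capture("wrist")[:,:,::-1].copy();np.save("w2.npy",im)
C=cam("wrist",o)
t=-.03376;R=np.array([[np.cos(t),-np.sin(t)],[np.sin(t),np.cos(t)]]);O=np.array([585.03,125.59])
for n,x,y,z in(("boardFL",-12,58,102),("boardFR",-12,-103,102),("rail",-40,-74.5,42),("post",-56.8,64,106)):
    print(n,px(C,np.r_[O+R@[x,y],z])*1.5)
cv2.imwrite("pics/w2.png",cv2.resize(im,(768,576)))
```

```text
7.025 [474.11430247  90.13080231 108.09243784] [ 3.14134683e+00  1.40288696e-03 -3.40928464e-02] [ 0.3813744   0.14319418 -2.42487138] 51.910761129315645
boardFL [[82.70235891 94.266897  ]]
boardFR [[574.47938151  94.71756803]]
rail [[455.15553967 175.33172751]]
post [[ 82.38997349 232.65028463]]
```

View pics/w2.png

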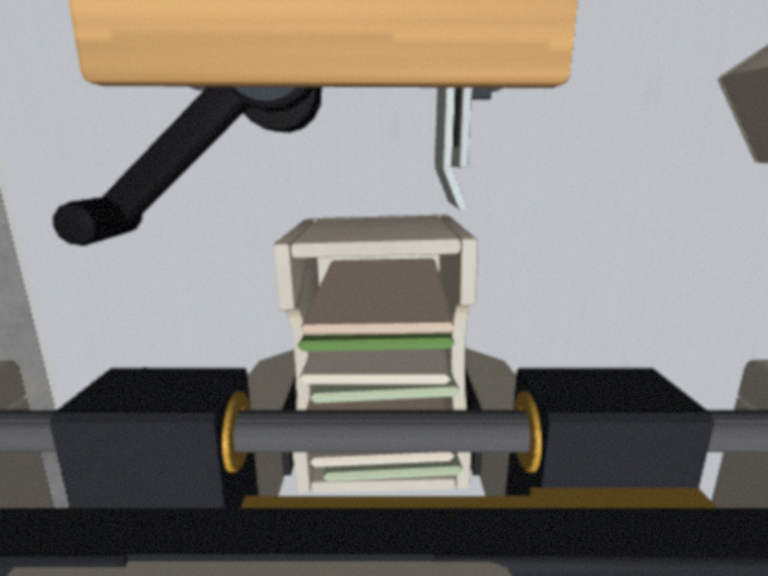

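The wrist view shows the board front edge from (85,82) to (572,83), parallel to the tool. The post top is at (76,223), the rail kink at (437,165) and the rail tip at (460,208). The caddy is gripped straight, and everything on the riser is a few mm beyond my estimate.

Run:
```python
from h import *
o=get_obs();C=cam("wrist",o)
im=np.load("w2.npy");hsv=cv2.cvtColor(im,cv2.COLOR_BGR2HSV)
m=cv2.inRange(hsv,(8,80,80),(28,255,255));m[70:]=0
for c in(80,150,220,300,360): print(c,np.where(m[:,c])[0].max(),[int(x) for x in hsv[44:60,c,2]])
print("cols",[(r,np.where(m[r])[0][[0,-1]]) for r in (20,35,45)])
t=-.034;R=np.array([[np.cos(t),-np.sin(t)],[np.sin(t),np.cos(t)]]);O=np.array([585.03,125.59])
def rep(n,uv,z):
    p=pt(C,np.array(uv)/1.5,z)[0,:2];print(n,p,(p-O)@R)
rep("post",(76,223),106);rep("kink",(437,165),42);rep("tip",(460,208),42);rep("bL",(85,80),102);rep("bR",(572,81),102);rep("bL90",(85,86),90);rep("bR90",(572,86),90)
rep("caddyfarL",(279,240),152);rep("caddyfarR",(473,240),152)
```

```text
80 55 [199, 200, 198, 196, 195, 190, 191, 189, 183, 171, 147, 117, 109, 145, 182, 197]
150 56 [198, 202, 199, 202, 198, 195, 195, 193, 191, 183, 161, 128, 102, 74, 50, 37]
220 56 [206, 203, 205, 206, 207, 203, 202, 196, 189, 187, 170, 141, 113, 120, 165, 191]
300 56 [208, 205, 205, 210, 215, 210, 208, 203, 199, 190, 176, 149, 118, 107, 156, 205]
360 57 [206, 207, 211, 213, 215, 216, 210, 201, 200, 188, 179, 157, 124, 106, 131, 172]
cols [(20, array([ 50, 382])), (35, array([ 52, 380])), (45, array([ 54, 379]))]
post [533.85888851 193.07338207] [-53.43553039  65.70489783]
kink [547.69347877  61.05524555] [-35.12118387 -65.76665411]
tip [527.48249576  49.97521841] [-54.94383771 -77.52731864]
bL [579.314114   182.45240461] [-7.64553183 56.63523863]
bR [573.95611217  24.24449986] [  -7.62240458 -101.66336774]
bL90 [579.35183105 189.8401718 ] [-7.85897226 64.02001822]
bR90 [573.90105773  19.4880321 ] [  -7.51573845 -106.41895801]
caddyfarL [533.46827414 113.16479731] [-51.10955055 -14.17078255]
caddyfarR [531.90542691  64.93511857] [-51.03200138 -62.42571379]
```

Request:
{"op": "arm_command", "data": {
  "gripper": [45,45,45,45,45],
  "dp": [
    [0.2,0.03,0.5],
    [0,0,1],
    [0,0,1],
    [0,0,1],
    [0,0,0.42]
  ],
  "twist": [0,0,0,0,0]
}}

```text
time: 7.7
tool_pos: [478.7, 89.0, 8.9]
tcp_rot: [3.141, 0.003, -0.034]
contact_force: [-8.8, -1.2, 40.3]
grip_width: 51.8
finger_force: 30.1
```

Request:
{"op": "arm_command", "data": {
  "gripper": [45,45,62,62,62],
  "dp": [
    [0,0,0.03],
    [0,0,0],
    [0,0,0],
    [0,0,0],
    [0,0,0]
  ],
  "twist": [0,0,0,0,0]
}}

```text
time: 8.32
tool_pos: [479.9, 89.2, 10.2]
tcp_rot: [3.142, -0.001, -0.035]
contact_force: [0.6, -0.3, -0.7]
grip_width: 62.1
finger_force: 0.0
```

Request:
{"op": "arm_command", "data": {
  "gripper": [62,62,62,62,62],
  "dp": [
    [0,0,-0.6],
    [0,0,-1],
    [0,0,-1],
    [0,0,-1],
    [0,0,-0.4]
  ],
  "twist": [0,0,0,0,0]
}}

```text
time: 8.95
tool_pos: [480.5, 89.3, 112.1]
tcp_rot: [-3.141, -0.003, -0.035]
contact_force: [0.0, 0.8, -0.4]
grip_width: 62.1
finger_force: 0.0
```

Request:
{"op": "arm_command", "data": {
  "gripper": [62,62,20,20,20],
  "dp": [
    [-0.6,0,0],
    [-1,0,0],
    [0,0,0],
    [0,0,0],
    [0,0,0]
  ],
  "twist": [0,0,0,0,0]
}}

```text
time: 9.57
tool_pos: [440.5, 90.5, 110.0]
tcp_rot: [3.142, -0.001, -0.035]
contact_force: [-0.4, 0.7, 0.5]
grip_width: 36.7
finger_force: 0.0
```

Run:
```python
from h import *
o=get_obs();print(o['time'],o['tool_pos'],o['tcp_rot']);im=capture("wrist")[:,:,::-1].copy();np.save("w3.npy",im)
C=cam("wrist",o)
t=-.034;R=np.array([[np.cos(t),-np.sin(t)],[np.sin(t),np.cos(t)]]);O=np.array([589,125.45])
print((o['tool_pos'][:2]-O)@R)
for x,y in((-127,-14),(-127,-66),(-51,-14),(-51,-66)): print(x,y,px(C,np.r_[O+R@[x,y],52])*1.5)
cv2.imwrite("pics/w3.png",cv2.resize(im,(768,576)))
```

```text
9.575 [440.54585663  90.53546523 109.9701618 ] [ 3.14155634e+00 -6.84638067e-04 -3.49794378e-02]
[-147.18147966  -39.94082457]
-127 -14 [[326.32164127 281.80020955]]
-127 -66 [[433.78421419 281.77179488]]
-51 -14 [[320.37224153 113.56520629]]
-51 -66 [[439.50641138 113.58246847]]
```

View pics/w3.png

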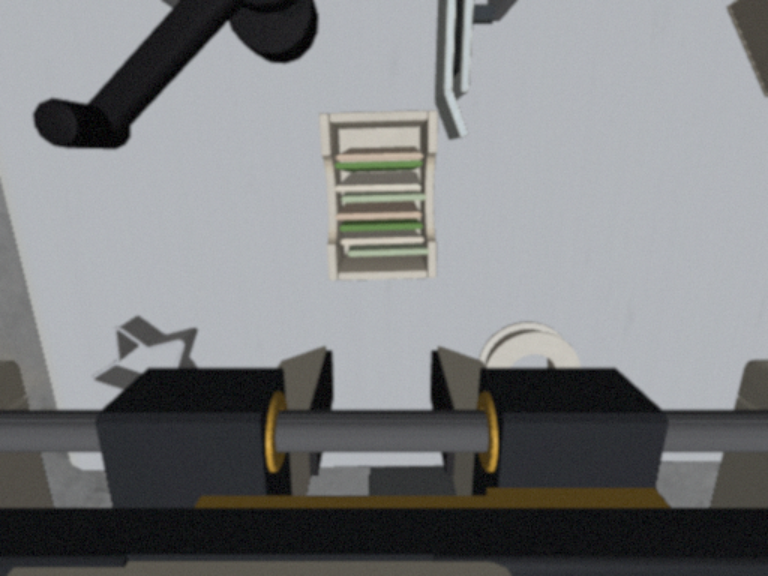

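The caddy stands straight on the bay line, with its near end at v=278 and corners at u=330 and 436. The rail face is just right of it at u≈440. Next I push with two fingertips above rail height.

Request:
{"op": "arm_command", "data": {
  "gripper": [20,20,20,20,20],
  "dp": [
    [0,0,0.6],
    [0,0,1],
    [0,0,1],
    [0.1,0,0],
    [0.1,0,0]
  ],
  "twist": [0,0,0,0,0]
}}

```text
time: 10.25
tool_pos: [445.6, 90.4, 45.6]
tcp_rot: [3.142, -0.001, -0.035]
contact_force: [0.2, -0.4, -0.5]
grip_width: 20.2
finger_force: 0.0
```

Request:
{"op": "arm_command", "data": {
  "gripper": [20,20,20,20,20],
  "dp": [
    [0.15,0,0],
    [0.15,0,0],
    [0.15,0,0],
    [0.15,0,0],
    [0.15,0,0]
  ],
  "twist": [0,0,0,0,0]
}}

```text
time: 10.88
tool_pos: [463.5, 89.8, 45.0]
tcp_rot: [3.141, 0.0, -0.035]
contact_force: [-3.5, -0.5, 3.2]
grip_width: 20.1
finger_force: 1.6
```

Request:
{"op": "arm_command", "data": {
  "gripper": [20,20,20,20,20],
  "dp": [
    [0.15,0,0],
    [0.15,0,0],
    [0.15,0,0],
    [0.15,0,0],
    [0.15,0,0]
  ],
  "twist": [0,0,0,0,0]
}}

```text
time: 11.5
tool_pos: [482.4, 89.1, 44.9]
tcp_rot: [3.142, 0.0, -0.035]
contact_force: [-3.0, 0.2, 1.7]
grip_width: 20.0
finger_force: 1.5
```

Run:
```python
from h import *
a=capture("side")[:,:,::-1];b=capture("wrist")[:,:,::-1]
v=np.hstack([cv2.resize(a[130:250,200:340],(350,300),interpolation=cv2.INTER_CUBIC),cv2.resize(b,(400,300))]);cv2.imwrite("pics/p4.png",v)
```

```text
(no output)
```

View pics/p4.png

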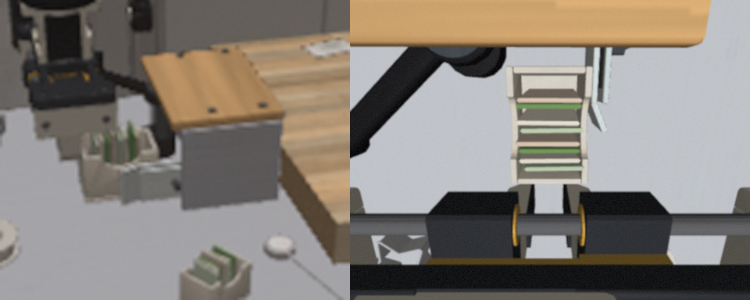

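The side and wrist views show the caddy flat and straight, entering left of the rail with both fingertips on its end. I'll continue the push.

Request:
{"op": "arm_command", "data": {
  "gripper": [20,20,20,20,20],
  "dp": [
    [0.15,0,0],
    [0.15,0,0],
    [0.15,0,0],
    [0.15,0,0],
    [0.15,0,0]
  ],
  "twist": [0,0,0,0,0]
}}

```text
time: 12.22
tool_pos: [501.2, 88.5, 44.9]
tcp_rot: [3.142, -0.0, -0.035]
contact_force: [-2.6, -0.2, 0.0]
grip_width: 19.8
finger_force: 0.7
```

Request:
{"op": "arm_command", "data": {
  "gripper": [20,20,20,20,20],
  "dp": [
    [0.15,0,0],
    [0.15,0,0],
    [0.15,0,0],
    [0.15,0,0],
    [0.1,0,0]
  ],
  "twist": [0,0,0,0,0]
}}

```text
time: 12.85
tool_pos: [518.6, 87.9, 44.9]
tcp_rot: [3.142, -0.0, -0.035]
contact_force: [-1.0, -0.6, 0.1]
grip_width: 20.1
finger_force: 0.6
```

Request:
{"op": "arm_command", "data": {
  "gripper": [20,20,20,20,20],
  "dp": [
    [0.06,0,0],
    [0.06,0,0],
    [0.06,0,0],
    [0.04,0,0],
    [0,0,0]
  ],
  "twist": [0,0,0,0,0]
}}

```text
time: 13.48
tool_pos: [524.1, 87.7, 44.9]
tcp_rot: [3.142, -0.0, -0.035]
contact_force: [-0.2, 0.6, 0.4]
grip_width: 20.2
finger_force: 0.3
```

Request:
{"op": "arm_command", "data": {
  "gripper": [20,20,20,20,20],
  "dp": [
    [0.04,0,0],
    [0.04,0,0],
    [0.04,0,0],
    [0.04,0,0],
    [0.02,0,0]
  ],
  "twist": [0,0,0,0,0]
}}

```text
time: 14.1
tool_pos: [528.1, 87.5, 44.9]
tcp_rot: [3.141, 0.001, -0.035]
contact_force: [-3.5, 0.4, 1.5]
grip_width: 20.4
finger_force: 1.7
```

Request:
{"op": "arm_command", "data": {
  "gripper": [20,20,20,20,20],
  "dp": [
    [0.03,0,0],
    [0.03,0,0],
    [0,0,0],
    [0,0,0],
    [0,0,0]
  ],
  "twist": [0,0,0,0,0]
}}

```text
time: 14.72
tool_pos: [528.2, 87.5, 44.9]
tcp_rot: [3.141, 0.004, -0.035]
contact_force: [-7.7, -0.9, 5.4]
grip_width: 20.2
finger_force: 3.8
```

Request:
{"op": "arm_command", "data": {
  "gripper": [20,20,20,20,20],
  "dp": [
    [-0.3,0,0],
    [-0.5,0,0],
    [0,0,-1],
    [0,0,-1],
    [0,0,-1]
  ],
  "twist": [0,0,0,0,0]
}}

```text
time: 15.35
tool_pos: [509.5, 88.2, 120.7]
tcp_rot: [3.142, -0.001, -0.035]
contact_force: [1.1, 0.2, -0.6]
grip_width: 19.8
finger_force: 0.0
```

Request:
{"op": "arm_command", "data": {
  "gripper": [40,40,40,40,40],
  "dp": [
    [-1,0,-1],
    [-1,0,0],
    [-1,0,0],
    [0,0,0],
    [0,0,0]
  ],
  "twist": [0,0,0,0,0]
}}

```text
time: 15.98
tool_pos: [435.8, 90.7, 145.2]
tcp_rot: [3.142, -0.002, -0.035]
contact_force: [0.5, 0.5, 0.1]
grip_width: 40.6
finger_force: 0.0
```

Run:
```python
from h import *
o=get_obs();print(o['time'],o['tool_pos'],o['tcp_rot']);im=capture("wrist")[:,:,::-1].copy();np.save("w5.npy",im)
C=cam("wrist",o)
t=-.034;R=np.array([[np.cos(t),-np.sin(t)],[np.sin(t),np.cos(t)]]);O=np.array([589,125.45])
for x,y,z in((-48,-14,52),(-48,-66,52),(-40,-68.5,42),(-57.4,65.7,106),(-12,-40,102)): print(x,y,px(C,np.r_[O+R@[x,y],z])*1.5)
cv2.imwrite("pics/w5.png",cv2.resize(im,(768,576)))
```

```text
15.975 [435.81239968  90.7399911  145.24989135] [ 3.14156482e+00 -1.80840633e-03 -3.47946425e-02]
-48 -14 [[328.68191281 103.61601815]]
-48 -66 [[431.61882417 103.65394535]]
-40 -68.5 [[434.86894762  89.24655594]]
-57.4 65.7 [[114.90272894 113.90575784]]
-12 -40 [[379.9988448  -13.30535619]]
```

View pics/w5.png

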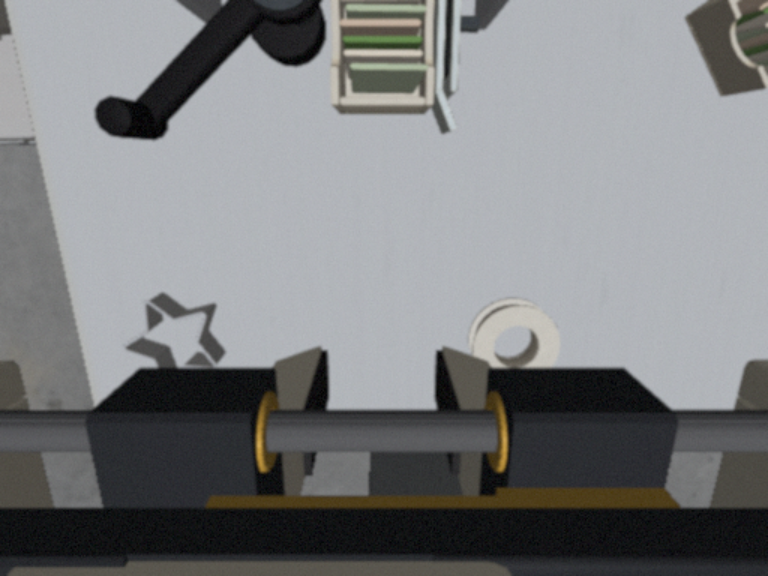

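The caddy is home and straight: its near rim is at v≈105, where x=-48 predicts it, close to the rail. The post is at (115,115), as predicted. I'll go to the post.

Request:
{"op": "arm_command", "data": {
  "gripper": [40,40,40,40,40],
  "dp": [
    [0.756,-0.846,0],
    [0.756,-0.846,0],
    [0.756,-0.846,0],
    [0.756,-0.846,0],
    [0.756,-0.846,0]
  ],
  "twist": [0,0,0,0,0]
}}

```text
time: 16.65
tool_pos: [534.5, 193.9, 144.5]
tcp_rot: [3.141, -0.0, -0.035]
contact_force: [0.2, 0.6, 0.8]
grip_width: 39.8
finger_force: 0.0
```

Request:
{"op": "arm_command", "data": {
  "gripper": [40,40,40,40,40],
  "dp": [
    [0,0,0],
    [0,0,0],
    [0,0,0],
    [0,0,0],
    [0,0,0]
  ],
  "twist": [0.976,0.976,0.976,0.976,0.976]
}}

```text
time: 17.27
tool_pos: [533.9, 193.2, 144.4]
tcp_rot: [3.142, -0.0, -0.464]
contact_force: [0.3, 0.1, -0.6]
grip_width: 40.0
finger_force: 0.0
```

Request:
{"op": "arm_command", "data": {
  "gripper": [40,40,40,40,40],
  "dp": [
    [0,0,0],
    [0,0,0],
    [0,0,0],
    [0,0,0],
    [0,0,0]
  ],
  "twist": [0.976,0.976,0.976,0.976,0.976]
}}

```text
time: 17.9
tool_pos: [533.8, 193.2, 144.4]
tcp_rot: [-3.142, -0.0, -0.89]
contact_force: [0.0, -0.5, 1.3]
grip_width: 40.3
finger_force: 0.0
```

Run:
```python
from h import *
o=get_obs();print(o['time'],o['tool_pos'],o['tcp_rot'])
C=cam("wrist",o);print(px(C,[(533.9,193.1,106)]))
im=capture("wrist")[:,:,::-1].copy();np.save("w6.npy",im)
g=im.max(2);m=(g<45).astype(np.uint8)*255;m[240:]=0
n,l,s,c=cv2.connectedComponentsWithStats(m);print([(list(map(int,s[i])),c[i]) for i in range(1,n) if s[i][4]>100])
y=o['tcp_rot'][2];d=np.array([533.9,193.1])-o['tool_pos'][:2];print("post in tool",d@[np.cos(y),np.sin(y)],d@[np.sin(y),-np.cos(y)])
```

```text
17.9 [533.8454665  193.17522825 144.44766196] [-3.14157172e+00 -1.16890294e-04 -8.89571145e-01]
[[253.79004194 224.05169693]]
[([243, 92, 37, 142, 1929], array([253.65163297, 175.43182996]))]
post in tool 0.09277964888881216 0.005012918272887301
```

Request:
{"op": "arm_command", "data": {
  "gripper": [28,28,28,28,28],
  "dp": [
    [0,0,0.5],
    [0,0,1],
    [0,0,0.62],
    [0,0,0],
    [0,0,0]
  ],
  "twist": [0,0,0,0,0]
}}

```text
time: 18.58
tool_pos: [533.6, 193.3, 92.4]
tcp_rot: [-3.141, -0.0, -0.886]
contact_force: [-0.2, -0.2, 0.4]
grip_width: 28.2
finger_force: 0.0
```

Request:
{"op": "arm_command", "data": {
  "gripper": [28,28,28,28,28],
  "dp": [
    [0.01,0.12,0],
    [0.01,0.15,0],
    [0.01,0.15,0],
    [0.01,0.15,0],
    [0.01,0.15,0]
  ],
  "twist": [-0.4,-0.5,-0.5,-0.5,-0.5]
}}

```text
time: 19.2
tool_pos: [521.8, 180.5, 93.0]
tcp_rot: [-3.139, -0.001, -0.675]
contact_force: [1.5, 3.5, -1.5]
grip_width: 28.1
finger_force: 1.4
```

Request:
{"op": "arm_command", "data": {
  "gripper": [28,28,28,28,28],
  "dp": [
    [0,0.22,0],
    [0,0.22,0],
    [0,0.22,0],
    [0,0.22,0],
    [0,0.22,0]
  ],
  "twist": [-0.72,-0.72,-0.72,-0.72,-0.72]
}}

```text
time: 19.82
tool_pos: [508.0, 156.8, 93.1]
tcp_rot: [-3.139, -0.003, -0.361]
contact_force: [2.4, 1.4, -0.6]
grip_width: 27.8
finger_force: 1.2
```

Request:
{"op": "arm_command", "data": {
  "gripper": [28,28,28,28,28],
  "dp": [
    [0.01,0.15,0],
    [0.01,0.15,0],
    [0.01,0.15,0],
    [0,0,0],
    [0,0,0]
  ],
  "twist": [-0.5,-0.5,-0.5,0,0]
}}

```text
time: 20.45
tool_pos: [504.5, 145.7, 92.6]
tcp_rot: [-3.141, -0.002, -0.233]
contact_force: [0.6, 1.3, 1.0]
grip_width: 28.0
finger_force: 0.6
```

```bash
cat > q.py <<'E'
from h import *
o=get_obs();t=-.034;d=o['tool_pos'][:2]-[589,125.45];R=np.array([[np.cos(t),-np.sin(t)],[np.sin(t),np.cos(t)]]);q=d@R
y=o['tcp_rot'][2];f=o['contact_force'][:2]
print(o['time'],"r",np.hypot(*q),"q_tool",.96-np.arctan2(q[1],-q[0]),"q_post~",.96-np.arctan2(q[1],-q[0])-6/88,"yaw-err",y-t+np.arctan2(q[1],-q[0]),"F tool y",f@[np.sin(y),-np.cos(y)],"Fx",f@[np.cos(y),np.sin(y)],o['finger_force'])
E
python3 q.py
```

```text
20.45 r 86.94873700214353 q_tool 0.7585027900786347 q_post~ 0.6903209718968166 yaw-err 0.0027755901750261824 F tool y -1.4026409291509396 Fx 0.25928669402876775 0.6203960068523884
```

Request:
{"op": "arm_command", "data": {
  "gripper": [28,28,28,28,28],
  "dp": [
    [0,0.14,0],
    [0,0.14,0],
    [0,0.14,0],
    [0,0.14,0],
    [0,0,0]
  ],
  "twist": [-0.46,-0.46,-0.46,-0.46,0]
}}

```text
time: 21.08
tool_pos: [501.8, 131.8, 92.2]
tcp_rot: [-3.142, -0.001, -0.072]
contact_force: [-0.1, 1.7, 0.8]
grip_width: 28.0
finger_force: 0.4
```

Request:
{"op": "arm_command", "data": {
  "gripper": [28,28,28,28,28],
  "dp": [
    [0,0.06,0],
    [0,0.06,0],
    [0,0.06,0],
    [0,0.06,0],
    [0,0,0]
  ],
  "twist": [-0.2,-0.2,-0.2,-0.2,0]
}}

```text
time: 21.7
tool_pos: [501.1, 125.6, 91.9]
tcp_rot: [3.141, 0.0, -0.002]
contact_force: [1.1, 1.8, 0.5]
grip_width: 28.4
finger_force: 0.8
```

```bash
python3 q.py
```

```text
21.7 r 87.89107845681964 q_tool 0.9920162281331575 q_post~ 0.9238344099513394 yaw-err 0.00042288586298085823 F tool y -1.8319778335155368 Fx 1.1028441149909503 0.8342151157557964
```

Request:
{"op": "arm_command", "data": {
  "gripper": [28,28,28,28,28],
  "dp": [
    [0,0.06,0],
    [0,0.06,0],
    [0,0.06,0],
    [0,0,0],
    [0,0,0]
  ],
  "twist": [-0.2,-0.2,-0.2,0,0]
}}

```text
time: 22.32
tool_pos: [501.0, 121.1, 91.8]
tcp_rot: [3.141, 0.001, 0.051]
contact_force: [1.5, 1.1, 0.6]
grip_width: 28.0
finger_force: 0.6
```

Request:
{"op": "arm_command", "data": {
  "gripper": [28,28,28,28,28],
  "dp": [
    [0,0.06,0],
    [0,0.06,0],
    [0,0,0],
    [0,0,0],
    [0,0,0]
  ],
  "twist": [-0.2,-0.2,0,0,0]
}}

```text
time: 22.95
tool_pos: [501.3, 118.2, 91.9]
tcp_rot: [3.141, 0.0, 0.086]
contact_force: [-0.1, 1.0, -0.4]
grip_width: 27.8
finger_force: 0.7
```

Request:
{"op": "arm_command", "data": {
  "gripper": [28,28,28,28,28],
  "dp": [
    [0,0.06,0],
    [0,0.06,0],
    [0,0,0],
    [0,0,0],
    [0,0,0]
  ],
  "twist": [-0.2,-0.2,0,0,0]
}}

```text
time: 23.58
tool_pos: [501.6, 115.2, 91.9]
tcp_rot: [3.141, 0.0, 0.121]
contact_force: [0.6, 2.2, -1.0]
grip_width: 28.2
finger_force: 0.8
```

Request:
{"op": "arm_command", "data": {
  "gripper": [28,28,28,28,28],
  "dp": [
    [0,0.06,0],
    [0,0.06,0],
    [0,0,0],
    [0,0,0],
    [0,0,0]
  ],
  "twist": [-0.2,-0.2,0,0,0]
}}

```text
time: 24.2
tool_pos: [502.0, 112.2, 91.9]
tcp_rot: [3.141, 0.0, 0.156]
contact_force: [0.4, 1.4, -1.5]
grip_width: 28.3
finger_force: 0.7
```

```bash
python3 q.py
```

```text
24.2 r 87.95989924692095 q_tool 1.145086152432224 q_post~ 1.0769043342504059 yaw-err 0.004431744588117792 F tool y -1.2810923426808505 Fx 0.6403827071099643 0.7016538083553314
```

Request:
{"op": "arm_command", "data": {
  "gripper": [28,28,28,28,28],
  "dp": [
    [0,0.06,0],
    [0,0.06,0],
    [0,0,0],
    [0,0,0],
    [0,0,0]
  ],
  "twist": [-0.2,-0.2,0,0,0]
}}

```text
time: 24.82
tool_pos: [502.6, 109.3, 91.9]
tcp_rot: [3.141, 0.0, 0.19]
contact_force: [0.3, 2.5, -1.1]
grip_width: 28.2
finger_force: 1.2
```

Request:
{"op": "arm_command", "data": {
  "gripper": [28,28,28,28,28],
  "dp": [
    [0,0.06,0],
    [0,0.06,0],
    [0,0,0],
    [0,0,0],
    [0,0,0]
  ],
  "twist": [-0.2,-0.2,0,0,0]
}}

```text
time: 25.45
tool_pos: [503.2, 106.7, 91.9]
tcp_rot: [-3.141, -0.0, 0.226]
contact_force: [1.0, 5.0, -2.1]
grip_width: 27.8
finger_force: 2.4
```

Request:
{"op": "arm_command", "data": {
  "gripper": [28,28,28,28,28],
  "dp": [
    [0,0.06,0],
    [0,0.06,0],
    [0,0,0],
    [0,0,0],
    [0,0,0]
  ],
  "twist": [-0.2,-0.2,0,0,0]
}}

```text
time: 26.08
tool_pos: [503.9, 104.3, 91.9]
tcp_rot: [-3.14, -0.001, 0.261]
contact_force: [1.0, 7.5, -1.5]
grip_width: 27.9
finger_force: 3.5
```

Request:
{"op": "arm_command", "data": {
  "gripper": [28,28,28,28,28],
  "dp": [
    [0,0,0],
    [0,0,0],
    [0,0,0],
    [0,0,0],
    [0,0,0]
  ],
  "twist": [0,0,0,0,0]
}}

```text
time: 26.7
tool_pos: [503.9, 104.3, 91.9]
tcp_rot: [-3.14, -0.0, 0.261]
contact_force: [1.0, 6.7, -2.9]
grip_width: 28.3
finger_force: 3.5
```

```bash
python3 q.py
```

```text
26.7 r 87.69751344804057 q_tool 1.2375479411795411 q_post~ 1.169366122997723 yaw-err 0.017123925304852683 F tool y -6.230317122667329 Fx 2.7363137243157487 3.5138851404190063
```

Request:
{"op": "arm_command", "data": {
  "gripper": [28,28,28,28,28],
  "dp": [
    [0,0.02,0],
    [0,0,0],
    [0,0,0],
    [0,0,0],
    [0,0,0]
  ],
  "twist": [0,0,0,0,0]
}}

```text
time: 27.32
tool_pos: [503.9, 104.1, 91.9]
tcp_rot: [-3.14, -0.0, 0.261]
contact_force: [0.9, 9.4, -1.6]
grip_width: 28.0
finger_force: 4.1
```

Request:
{"op": "arm_command", "data": {
  "gripper": [28,28,28,28,28],
  "dp": [
    [0,-0.15,0],
    [0,-0.17,0],
    [0,0,0],
    [0,0,0],
    [0,0,0]
  ],
  "twist": [0,0,0,0,0]
}}

```text
time: 27.95
tool_pos: [502.0, 110.5, 92.0]
tcp_rot: [3.141, 0.0, 0.26]
contact_force: [0.5, -0.8, 0.5]
grip_width: 27.7
finger_force: 0.0
```

```bash
python3 q.py
```

```text
27.95 r 88.27800907799154 q_tool 1.163634688833892 q_post~ 1.0954528706520739 yaw-err 0.09048370555542476 F tool y 0.9407979719226762 Fx 0.2801534819059956 0.0
```

Released cleanly. Now I lift away and check.

Request:
{"op": "arm_command", "data": {
  "gripper": [28,28,28,28,28],
  "dp": [
    [0,0,-0.5],
    [0,0,-1],
    [0,0,-1],
    [0,0,-1],
    [0,0,-0.5]
  ],
  "twist": [0,0,0,0,0]
}}

```text
time: 28.58
tool_pos: [502.6, 110.7, 194.0]
tcp_rot: [3.141, -0.003, 0.26]
contact_force: [-0.3, -0.8, 0.5]
grip_width: 28.0
finger_force: 0.0
```

Request:
{"op": "arm_command", "data": {
  "gripper": [28,28,28,28,28],
  "dp": [
    [-0.8,0,0],
    [-0.8,0,0],
    [-0.8,0,0],
    [0,0,0],
    [0,0,0]
  ],
  "twist": [0,0,0,0,0]
}}

```text
time: 29.2
tool_pos: [444.7, 95.4, 192.2]
tcp_rot: [3.141, -0.001, 0.26]
contact_force: [0.3, -0.2, -0.0]
grip_width: 28.1
finger_force: 0.0
```

Run:
```python
from h import *
o=get_obs();C=cam("wrist",o);im=capture("wrist")[:,:,::-1].copy()
t=-.034;R=np.array([[np.cos(t),-np.sin(t)],[np.sin(t),np.cos(t)]]);O=np.array([589,125.45])
for x,y,z in((-48,-16.5,52),(-48,-68.5,52),(-86,-18,106)): print(x,y,px(C,np.r_[O+R@[x,y],z])*1.5)
cv2.imwrite("pics/w7.png",cv2.resize(im,(768,576)))
```

```text
-48 -16.5 [[396.44917719 124.84636951]]
-48 -68.5 [[476.93154073 150.95822584]]
-86 -18 [[380.63939662 193.62390344]]
```

View pics/w7.png

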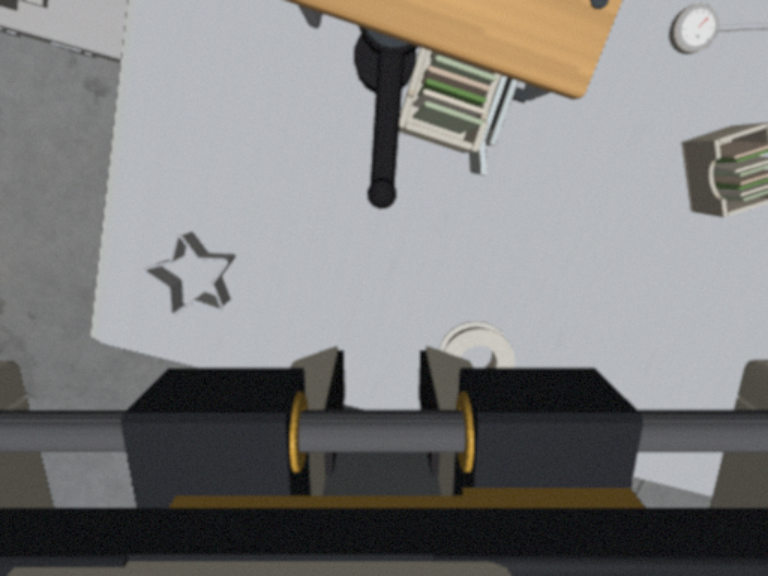

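The view shows the caddy's near rim corners at (401,128) and (480,150). It is home and against the rail, the lever is swung to (381,193), and the bystanders haven't moved.

```bash
python3 -c "
from plant import *
print(close_job())"
```

```text
the job is handed in; nothing more can be done
None
```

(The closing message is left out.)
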